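# Lock the tube rotator with its cross-pin

## Robot

A 7-joint arm with a two-finger parallel gripper is mounted at the origin on the work surface; the furniture and walls round the work are solid. World frame = base frame: x ahead of the robot, y to its left, z up, the work surface at z = 0. Lengths are in m, angles in rad, forces in N, time in s.
With the tool pointing down it reaches from about 0.4 to 0.85 m from the base axis. Payload 6.9 kg.
Tool frame: the origin (TCP) lies at the very end of the fingers, on their centre line; the grasp point (between the pads) lies 19 mm behind it; z points along the fingers, y is the line along which they close (so a half turn about z gives the same grasp; the last joint's range is limited). The gripper opens to 85 mm and grips with 20 to 120 N. Pads are 22 mm wide; open, the fingers measure 114 mm over their backs; the gripper's body (76 mm by 85 mm) begins 54 mm behind the grasp point. The pads swing forward as they close: fully open they stand 13 mm farther back than shut.
Start: joints at [1.433, 0.507, -0.238, 1.5, 0.126, 1.149, -0.155], TCP at [0.151, -0.607, 0.231] pointing down, gripper open.
Joint ranges: [-3.08, 3.08], [-0.24, 2.05], [-1.43, 1.35], [0, 2.5], [-1.52, 4.66], [0.17, 1.96], [-2.89, 2.89]. Speed limits (rad/s): [2.39, 2.39, 3.14, 3.14, 3.14, 3.14, 3.14].

## Interface

Orientations are given as [roll, pitch, yaw] about the fixed x, y, z axes, in that order (R = Rz(yaw) Ry(pitch) Rx(roll)).
In Python, from bench import ctrl, imaging, ticket gives the robot as it stands. Calls block until the motion is done:
- ctrl.move_pose(position, orientation): joint-space move of the TCP to a pose.
- ctrl.move_straight(position, max_speed=0.15, frame=None, f_stop=None): straight line of the TCP; frame=None keeps the orientation; max_speed is the mean speed in m/s. With f_stop (N) it stops when the force on the tool has changed by that much, and returns True; else False.
- ctrl.set_joints(angles): joint-space move.
- ctrl.let_go() and ctrl.gripper_close(effort=None): open the fingers fully, or close them until they stop; effort is the grip in N (None keeps the last).
- ctrl.sleep(seconds).
- ctrl.ik(position, orientation): joint angles nearest the present ones, or None.
- ctrl.state(): the state.
- imaging.snapshot(name): name is "scene" or "top"; returns a dict with "image" (420x560x3 uint8, blue, green, red), "fov_y" (degrees; the focal length in pixels is half the picture's height over the tangent of half this angle, whatever the lens; pixels are square), "cx", "cy" (the principal point, pixels), "k1" (the pictures are not rectified: a ray, as slopes to the right and down, at radius r is drawn at 1 + k1 r^2 times it, then the intrinsics apply), "rvec" (rotation vector, rad) and "tvec" (3), from world to camera coordinates, as OpenCV has them. Camera axes: x right, y down, z forward; pixel columns grow to the right and rows downward; lengths in m; the calibration is good to about 2 mm. A picture is of the moment at which its call begins. There is no depth.
A pose or a line that the arm cannot do raises ctrl.IKError and nothing moves.
- ticket.sign_off(): hands the job in; it is judged then, once.
The state is a dict: "t": time; "q": joint angles; "joint_vel": joint speeds; "tau": joint torques, N m; "tcp_pos": TCP position; "orientation": TCP orientation; "contact_force": force on the tool from outside, world axes, zero at the start; "torque": the same for the moment, N m; "width": opening from 0.0 (shut) to 1.0 (fully open); "grasp_force": force on a finger pad.
Only numpy, scipy, OpenCV 4.12 (cv2) and the standard library are available. Lean on these libraries where they do the work, as an engineer would, in place of code of your own. Each camera call takes 0.05 s, during which the arm holds its last target. There are 200 camera calls.

## Task

Lock the tube rotator so that its tubes can be taken out safely: stand the red-headed lock pin in the steel bush on top of the rotator, swing the carrier over to the left by its black ball knob until the pin drops into the hidden cross-hole of the shaft, then let go of the knob and press the pin fully home, its head flat on the bush. Work by feel and gently: stop turning as soon as the pin catches instead of straining the shaft against it, never force the pin, do not push on the sample tubes, and leave the bottles standing where they are.

Things in the scene. Friction and masses are not known exactly. Their poses are not given: they have to be found in the camera images.
- lock_pin: steel lock pin, loose, 35 to 50 g: round shank 8 mm in diameter, 72 mm long, with a rounded nose, under a red knurled cylindrical head 18 mm in diameter and 14 mm tall. Origin: tip of the nose; z runs along the pin to its head. It starts upright in a bore (10 mm wide, 40 mm deep) of the fixed black accessory block, 44 x 44 x 48 mm tall; head then 80 to 94 mm above the bench.
- pin_seat (a point): the centre of the flat underside of the pin's head, 72 mm above the nose (this face lies on the bush when the pin is home).
- rotator: the tube rotator, fixed to the bench: grey plinth 90 x 92 x 16 mm and a white case 44 mm deep (x), 72 mm wide (y), top 157 mm above the bench. Origin: on the bench, straight under the lock bush. x points away from the robot along the level shaft, y left, z up. The carrier turns in front of the case, on the robot's side. Near by: a wall on its left, a blue water bath 0.3 m tall on its right.
- lock_bush (a point): centre of the mouth of the steel lock bush on the case, 169 mm above the bench: a 24 x 24 mm block with an upright bore 9.8 mm wide, 20 mm long; axes as the rotator. Under it runs a 32 mm drum on the shaft: until its cross-hole comes under the bush, a pin put in stands on the drum, nose 23 mm below this point, underside of the head 49 mm above it.
- shaft (a point): centre of the drum with the hidden 9.5 mm cross-hole, on the shaft axis, 39 mm below the bush mouth. When the hole comes under the bush the pin drops by its own weight (some 8 degrees of turning let it in), onto a spring ball that stops it with its head 4 to 12 mm above the bush. Some 8 to 15 N of push drives it on until the head sits on the bush; more means that the drum squeezes it: ease the knob.
- carrier: the turning part in front of the case: blue plate 78 x 88 mm with two sample tubes, and the arm with the knob. Origin: at the point called shaft; x along the shaft, z along the arm to the knob. It starts leaning 25 to 38 degrees to the right (-y), turns against some 1 N at the knob and stays where it is left. With the pin in the cross-hole it has 10 to 15 degrees of play, then stops hard: each newton at the knob loads the pin with 8 to 15 N.
- knob (a point): centre of the black ball knob, 24 mm in diameter, on the arm (10 mm wide): 80 mm from the shaft axis, 50 mm in front (-x) of the bush; it moves on a circle about the shaft, left and right as the robot sees it. The cross-hole comes under the bush once in its swing to the left, somewhere between 12 degrees right and 15 degrees left of upright; nothing visible shows where.
- tube_left: purple-capped sample tube, 17 x 95 mm, clipped on the carrier 26 mm left of the arm; turns with it. Origin: its lower end.
- tube_right: blue-capped sample tube, 17 x 101 mm, clipped on the carrier 26 mm right of the arm; turns with it. Origin: its lower end.
- dropper_2: small dropper bottle with a red cap, 25 mm in diameter, 73 mm tall, standing loose in front of the rotator. Origin: centre of its underside.
- dropper_3: brown dropper bottle with a green cap, 25 mm in diameter, 73 mm tall, standing loose. Origin: centre of its underside.
- bottle_white: white bottle, 39 mm in diameter, 150 mm tall, standing loose by the wall, left of the rotator. Origin: centre of its underside.

How it is judged:
By the outcome, as a careful person would: the job done as asked, in the order asked, and still so for the second after the job is handed in, with the robot touching nothing.
It also fails if it takes over 66 s, if anything falls off the work surface, if the arm or the gripper's body presses on something with over 40 N, if the wrist force passes 120 N, or if a joint passes its speed limit or range.

## Working session

There is one attempt and no reset: what is moved stays moved. The work goes in short steps, each a Python script; the robot and the scene stay as the last script left them, time stands still between calls to the robot, and variables do not carry over. Pictures are saved under pics/ and viewed, at most 10 in all, crops included, and the job is handed in when it is done.

```bash
ls; mkdir -p pics; python3 - <<'E'
from bench import ctrl, imaging
import cv2,numpy as np
for n in("scene","top"):
    s=imaging.snapshot(n); cv2.imwrite(f"pics/{n}0.png",s["image"])
    R=cv2.Rodrigues(np.array(s["rvec"]))[0]; print(n,s["fov_y"],s["cx"],s["cy"],s["k1"],-R.T@np.array(s["tvec"]).ravel(),R.round(2).tolist())
print(ctrl.state())
E
```

```text
pics
scene 50.60948959369955 278.36319523031693 205.030227996553 0.028819448817208944 [-0.25692893  0.57413429  0.52917041] [[-0.48, -0.88, -0.02], [-0.37, 0.22, -0.9], [0.8, -0.42, -0.43]]
top 50.839139992548624 280.8470033039411 212.75262221006093 -0.09271418837341103 [0.21754769 0.19528415 1.01033348] [[-0.01, -1.0, -0.0], [-0.98, 0.01, -0.2], [0.2, 0.0, -0.98]]
{'t': 0.1, 'q': array([ 1.43250979,  0.50825288, -0.23752883,  1.50102609,  0.12573486,
        1.14890909, -0.15482188]), 'joint_vel': array([-1.54847021e-03, -2.16910835e-03,  1.61698883e-03, -2.72355190e-03,
        5.06355321e-06, -9.87728502e-04,  5.57295748e-04]), 'tau': array([-5.63061374e-03, -6.21835828e+01, -2.19520278e+00, -2.50200874e+01,
        1.24147563e-02,  7.80036324e-03,  8.17702812e-06]), 'tcp_pos': array([ 0.1506697 , -0.60610501,  0.23051941]), 'orientation': array([-3.13999054e+00,  6.26436310e-05,  2.43787623e-01]), 'contact_force': array([ 0.53991027, -0.42106992,  0.17412879]), 'torque': array([ 0.0182701 , -0.03511803, -0.02628348]), 'grasp_force': 0.0, 'width': 0.9994426056777125}
```

View pics/scene0.png

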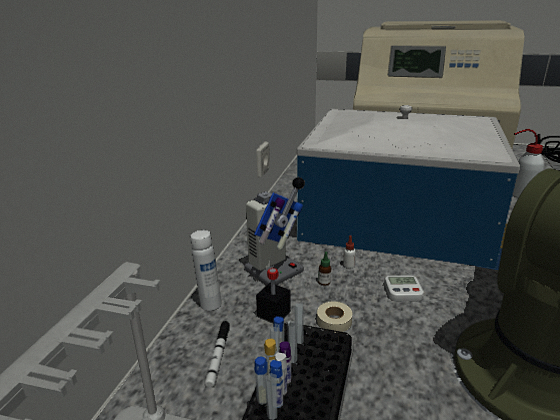

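View pics/top0.png

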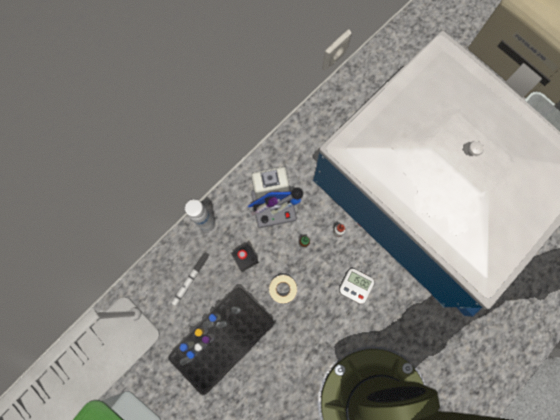

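Scene view: pin head near (272,273), knob (298,183). Top view: pin head (242,254), bush (269,180), knob (297,193), and the rotator slightly yawed. I'll zoom in next.

```bash
cat > h.py <<'E'
from bench import ctrl, imaging, ticket
import cv2,numpy as np
def cam(n):
    s=imaging.snapshot(n); s["R"]=cv2.Rodrigues(np.array(s["rvec"],float))[0]; s["C"]=-s["R"].T@np.array(s["tvec"],float).ravel(); return s
def ray(s,p):
    f=210/np.tan(np.radians(s["fov_y"])/2)
    d=np.array([(p[0]-s["cx"])/f,(p[1]-s["cy"])/f]); u=d.copy()
    for _ in range(20): u=d/(1+s["k1"]*(u@u))
    return s["R"].T@np.array([u[0],u[1],1])
def onz(s,p,z):
    d=ray(s,p); return s["C"]+d*(z-s["C"][2])/d[2]
def tri(s1,p1,s2,p2):
    a,b=ray(s1,p1),ray(s2,p2); a/=np.linalg.norm(a); b/=np.linalg.norm(b)
    t=np.linalg.lstsq(np.c_[a,-b],s2["C"]-s1["C"],rcond=None)[0]
    A=s1["C"]+a*t[0];B=s2["C"]+b*t[1]; return (A+B)/2,np.linalg.norm(A-B)
def red(s,box):
    x0,y0,x1,y1=box; c=s["image"][y0:y1,x0:x1].astype(int)
    m=((c[...,2]>90)&(c[...,2]>1.8*c[...,1])&(c[...,2]>1.8*c[...,0])).astype(np.uint8)
    n,l,st,ce=cv2.connectedComponentsWithStats(m); i=1+np.argmax(st[1:,4]); return ce[i]+[x0,y0],st[i]
E
python3 - <<'E'
from h import *
t=cam("top");s=cam("scene")
a=cv2.resize(t["image"][155:275,225:325],None,fx=4,fy=4,interpolation=cv2.INTER_CUBIC)
b=cv2.resize(s["image"][170:290,235:335],None,fx=4,fy=4,interpolation=cv2.INTER_CUBIC)
cv2.imwrite("pics/z1.png",np.hstack([a,b]))
pt,st=red(t,(230,240,255,265));ps,ss=red(s,(260,262,285,286)); print(pt,st,ps,ss)
print("head",tri(t,pt,s,ps),onz(t,pt,.092))
def dark(c,box):
    x0,y0,x1,y1=box; m=(c["image"][y0:y1,x0:x1].max(2)<45).astype(np.uint8)
    n,l,st,ce=cv2.connectedComponentsWithStats(m); i=1+np.argmax(st[1:,4]); return ce[i]+[x0,y0],st[i]
kt,a=dark(t,(288,184,306,202));ks,b=dark(s,(290,175,306,191));print(kt,a,ks,b,"knob",tri(t,kt,s,ks))
E
```

```text
[241.92727273 254.21818182] [ 7 10 11 10 55] [272.35294118 272.02941176] [ 8  6 10 11 34]
head (array([0.31963655, 0.28037582, 0.08994741]), np.float64(0.0008660575100697582)) [0.3191737 0.2798188 0.092    ]
[296.55769231 193.17307692] [ 4  5 10  9 52] [298.39166667 182.825     ] [  2   2  13  13 120] knob (array([0.42243033, 0.16704718, 0.19668217]), np.float64(0.00032893697724754466))
```

View pics/z1.png

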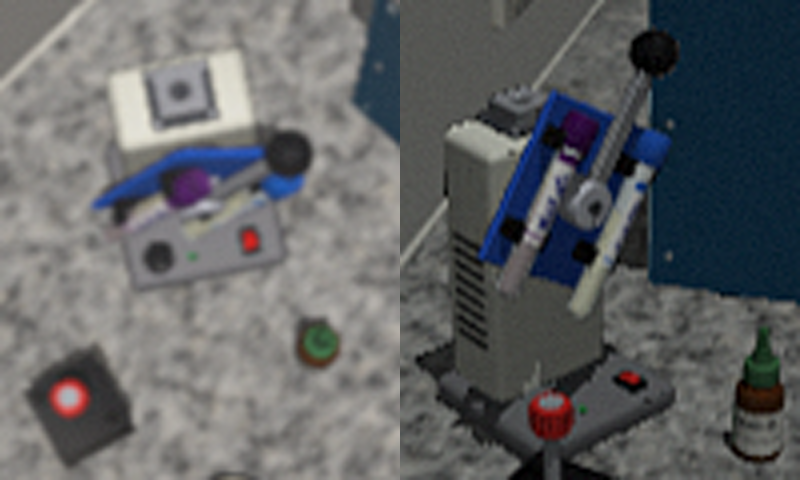

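Top crop: bush bore at full-image (269.9,177.4), case-top corners visible and knob over the right. Scene crop: the carrier leans right, and the pin head is above the block. Next I'll compute the geometry, including the bath corner.

```bash
python3 - <<'E'
from h import *
t=cam("top")
f=lambda x,y:((x+.5)/4-.5+225,(y+.5)/4-.5+155)
b=onz(t,f(181,91),.169);print("bush",b)
c=[onz(t,f(*p),.157) for p in((110,82),(240,48),(255,122),(122,152))]
e1=c[0]-c[1];e2=c[3]-c[2];e3=c[1]-c[2];e4=c[0]-c[3]
print("len",[np.linalg.norm(e) for e in(e1,e2,e3,e4)],"yaw",[np.degrees(np.arctan2(-e[0],e[1])) for e in(e1,e2)],[np.degrees(np.arctan2(e[1],e[0])) for e in(e3,e4)], np.mean(c,0))
k=np.array([.42243,.16705,.19668]);d=k-b;
for y in(6,8,10,12,14):
    a=np.radians(y);print(y,d[0]*np.cos(a)+d[1]*np.sin(a),-d[0]*np.sin(a)+d[1]*np.cos(a))
print("bath",[onz(t,p,.3)[:2] for p in((321,153),(317,158),(444,34),(486,305))])
img=t["image"][20:320,290:500];cv2.imwrite("pics/bath.png",cv2.resize(img[100:200,0:120],None,fx=5,fy=5))
E
```

```text
bush [0.46234864 0.21839833 0.169     ]
len [np.float64(0.06770110736774043), np.float64(0.06803278975828542), np.float64(0.03934325461542871), np.float64(0.03685138230448391)] yaw [np.float64(14.542790755406015), np.float64(12.41717869853697)] [np.float64(10.243791583911413), np.float64(9.508013588965811)] [0.4607409  0.21834535 0.157     ]
6 -0.045067321472039526 -0.04689440150717539
8 -0.04667645868824246 -0.045293007867717554
10 -0.048228727829491044 -0.043636431675025907
12 -0.04972223769494541 -0.04192669121201527
14 -0.051155168672892055 -0.04016586953407448
bath [array([0.46607942, 0.12808291]), array([0.45726447, 0.13511689]), array([ 0.69695697, -0.10771552]), array([ 0.20821118, -0.13129734])]
```

View pics/bath.png

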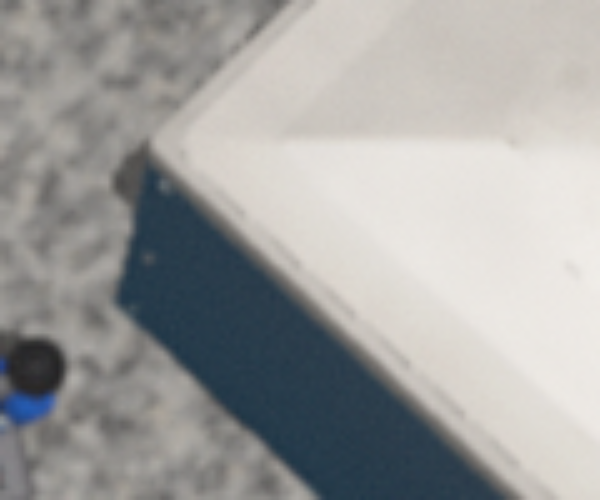

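The bath front face lies along about y = x − 0.34, with its corner near (0.47, 0.13), about 60 mm from the knob. So I'll tilt the tool for the knob push. Next, an IK feasibility check and the obstacle positions.

```bash
cat >> h.py <<'E'
from scipy.spatial.transform import Rotation as Ro
YAW=np.radians(12.0)
BUSH=np.array([.4623,.2184,.169])
XR=np.array([np.cos(YAW),np.sin(YAW),0]);YR=np.array([-np.sin(YAW),np.cos(YAW),0]);ZZ=np.array([0,0,1.])
def down(deg): return [np.pi,0,np.radians(deg)]
def tilted(deg,flip=1):
    # body leans to -XR, closing axis along rotator y
    a=np.radians(deg); z=np.sin(a)*XR-np.cos(a)*ZZ; y=flip*YR; x=np.cross(y,z)
    return Ro.from_matrix(np.c_[x,y,z]).as_euler("xyz").tolist()
def knob(th,r=.08): # th deg, + = left
    a=np.radians(th); return BUSH-.05*XR-[0,0,.039]+r*(np.sin(a)*YR+np.cos(a)*ZZ)
E
python3 - <<'E'
from h import *
t=cam("top")
for n,p,z in(("rack",(240,310),.1),("rack2",(212,317),.1),("white",(196,209),.15),("wall",(215,192),0),("wall2",(320,88),0),("d3",(305,240),.07),("d2",(341,229),.07)): print(n,onz(t,p,z)[:2].round(3))
print(knob(-33.5))
for ps,n in(([.319,.280,.068],"pick"),([.4623,.2184,.21],"bush"),([.4623,.2184,.19],"press"),([.15,-.607,.5],"up"),([.38,-.24,.5],"m1"),([.45,0.05,.5],"m2"),([.32,.28,.4],"m3")):
  for y in(-78,102): 
    q=ctrl.ik(ps,down(y)); print(n,y,None if q is None else np.round(q,2))
for tl in(20,30):
 for fl in(1,-1):
  for th in(-38,-15,15):
    q=ctrl.ik((knob(th)-.03*YR-[0,0,.006]).tolist(),tilted(tl,fl)); print(tl,fl,th,None if q is None else np.round(q,2))
E
```

```text
rack [0.205 0.283]
rack2 [0.191 0.339]
white [0.404 0.367]
wall [0.477 0.353]
wall2 [0.743 0.097]
d3 [0.351 0.147]
d2 [0.374 0.068]
[0.42257295 0.16481435 0.19671087]
pick -78 [-0.01  0.72 -1.23  2.21  0.92  0.89  1.52]
pick 102 [-0.01  0.72 -1.23  2.21  0.92  0.89 -1.62]
bush -78 [ 0.28  0.58 -1.22  1.82  0.59  1.17  2.21]
bush 102 [ 0.21  0.51 -1.07  1.82  0.5   1.11 -0.83]
press -78 [ 0.27  0.61 -1.22  1.85  0.63  1.14  2.17]
press 102 [ 0.19  0.53 -1.05  1.85  0.53  1.07 -0.85]
up -78 [ 1.22  0.46  0.16  0.86 -0.07  1.83 -1.59]
up 102 [ 1.57  0.49 -0.63  0.85  0.29  1.87  1.3 ]
m1 -78 [ 0.69  0.12 -0.22  1.34  0.03  1.68 -2.46]
m1 102 [ 1.15  0.16 -0.8   1.34  0.12  1.69  0.58]
m2 -78 [-1.01  0.23  1.15  1.34 -0.21  1.7  -2.82]
m2 102 [ 0.62  0.2  -1.02  1.33  0.17  1.71 -0.16]
m3 -78 [ 0.23  0.19 -1.23  1.64  0.18  1.44  2.34]
m3 102 [ 0.23  0.19 -1.23  1.64  0.18  1.44 -0.8 ]
20 1 -38 [ 0.53  0.25 -1.14  2.29  0.75  0.52  0.6 ]
20 1 -15 [ 0.35  0.19 -0.99  2.26  0.61  0.52  0.69]
20 1 15 [ 0.21  0.21 -0.97  2.24  0.67  0.57  0.52]
20 -1 -38 [-0.37  0.14 -0.04  2.3   0.2   0.37 -1.94]
20 -1 -15 [-0.45  0.12 -0.04  2.27  0.24  0.43 -2.06]
20 -1 15 [-0.57  0.14 -0.04  2.25  0.32  0.45 -2.23]
30 1 -38 [ 0.29  0.15 -0.83  2.45  1.28  0.27  0.07]
30 1 -15 [ 0.37  0.14 -1.03  2.41  1.14  0.36  0.12]
30 1 15 [ 0.36  0.23 -1.24  2.39  1.21  0.54 -0.08]
30 -1 -38 [-1.38  0.23  1.16  2.47 -1.3   0.18 -0.4 ]
30 -1 -15 [-0.87  0.09  0.36  2.43  0.75  0.18 -2.59]
30 -1 15 [-1.18  0.12  0.56  2.4   0.75  0.21 -2.7 ]
```

Body clearance is better if I push with the open gripper's right finger, so the body stays to the left of the knob. First, travel over the bath and pick up the pin.

```bash
python3 - <<'E'
from h import *
for th in(-38,-15,15):
    for y in(12,-168):
        q=ctrl.ik((knob(th)+.03*YR-[0,0,.02]).tolist(),down(y)); print(th,y,None if q is None else np.round(q,2))
ctrl.move_pose([.15,-.607,.48],down(60)); print(ctrl.state()["t"])
ctrl.move_pose([.38,-.24,.5],down(102)); 
ctrl.move_pose([.45,.05,.5],down(102)); 
ctrl.move_pose([.3195,.280,.2],down(102)); print(ctrl.state()["t"])
t=cam("top");s=cam("scene"); cv2.imwrite("pics/p1.png",s["image"][140:380,160:400])
print(ctrl.move_straight([.3195,.280,.068],max_speed=.1,f_stop=6)); st=ctrl.state();print(st["t"],st["tcp_pos"],st["contact_force"])
ctrl.gripper_close(25); st=ctrl.state();print(st["t"],st["tcp_pos"],st["contact_force"],st["width"],st["grasp_force"])
E
```

```text
-38 12 [ 0.3   0.51 -1.16  2.    0.57  1.   -2.5 ]
-38 -168 [ 0.33  0.54 -1.22  2.    0.6   1.03  0.6 ]
-15 12 [ 0.3   0.58 -1.31  1.96  0.63  1.1  -2.63]
-15 -168 [ 0.29  0.56 -1.27  1.96  0.61  1.08  0.53]
15 12 [ 0.14  0.52 -1.15  1.93  0.55  1.05 -2.61]
15 -168 [ 0.18  0.56 -1.22  1.93  0.6   1.08  0.48]
1.275
5.4917
False
7.0583 [0.31965011 0.28022409 0.06834847] [-0.00147466 -0.27740818 -0.61015391]
7.6833 [0.31939931 0.27998845 0.06802172] [-0.93452658 -0.29033642  1.64523346] 0.19742401365873438 24.329823553562164
```

```bash
python3 - <<'E'
from h import *
ctrl.move_straight([.3195,.280,.13],max_speed=.1)
ctrl.move_straight([.3195,.280,.27],max_speed=.2)
ctrl.move_straight([.4623,.2184,.27],max_speed=.15)
ctrl.move_straight([.4623,.2184,.237],max_speed=.05); ctrl.sleep(.3)
st=ctrl.state();print(st["t"],st["tcp_pos"],st["contact_force"],st["width"])
t=cam("top");s=cam("scene")
a=cv2.resize(t["image"][150:220,235:305],None,fx=5.7,fy=5.7,interpolation=cv2.INTER_CUBIC)
b=cv2.resize(s["image"][140:210,235:305],None,fx=5.7,fy=5.7,interpolation=cv2.INTER_CUBIC)
cv2.imwrite("pics/z2.png",np.hstack([a,b]))
E
```

```text
11.5917 [0.46236505 0.21842235 0.23716288] [-0.21628248  0.39110218  0.19280828] 0.19228392499913421
```

View pics/z2.png

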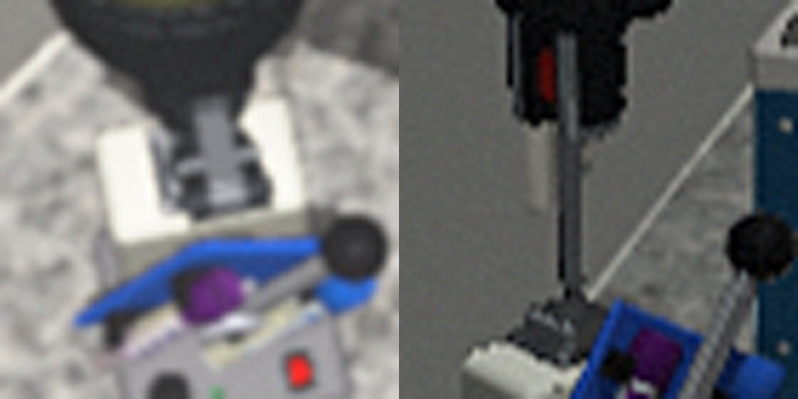

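```bash
cat >> h.py <<'E'
def proj(s,P):
    f=210/np.tan(np.radians(s["fov_y"])/2); c=s["R"]@np.asarray(P)+np.array(s["tvec"]).ravel(); u=c[:2]/c[2]
    u=u*(1+s["k1"]*(u@u)); return np.array([f*u[0]+s["cx"],f*u[1]+s["cy"]])
E
python3 - <<'E'
from h import *
t=cam("top");s=cam("scene");out=[]
for c,f,(x0,y0) in((s,"scene0",(248,176)),(t,"top0",(252,160))):
  row=[]
  for im in(cv2.imread(f"pics/{f}.png"),c["image"]):
    z=cv2.resize(im[y0:y0+33,x0:x0+33],None,fx=9,fy=9,interpolation=cv2.INTER_CUBIC)
    z=cv2.convertScaleAbs(z,alpha=1.6)
    if im is not c["image"] or 1:
      for a,b in((-1,-1),(-1,1),(1,1),(1,-1),(0,0)):
        p=proj(c,BUSH+.012*a*XR+.012*b*YR); cv2.circle(z,tuple(int(v) for v in((p-[x0,y0]+.5)*9)),2,(0,255,0),-1)
      p=proj(c,BUSH+[0,0,.008]); cv2.circle(z,tuple(int(v) for v in((p-[x0,y0]+.5)*9)),2,(0,255,255),-1)
    row.append(z)
  out.append(np.hstack(row))
cv2.imwrite("pics/z3.png",np.vstack(out))
E
```

```text
(no output)
```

View pics/z3.png

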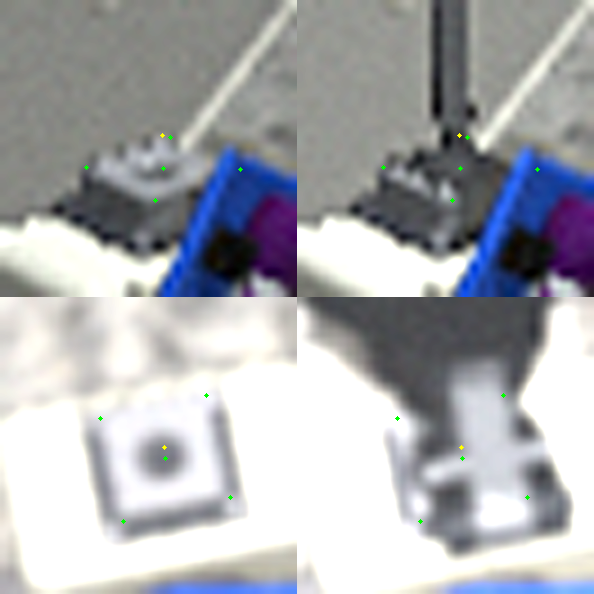

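The scene crop puts the hovering nose above the bush hole within about 0.5 mm, and both show the same camera offset. The top crop shows the hole at about (269.9, 177.4), roughly 0.5 mm further left. Next I'll lower by feel, with a small search if it's blocked.

```bash
python3 - <<'E'
from h import *
c=BUSH+.0005*YR; ok=False
offs=[(0,0)]+[(r*np.cos(a),r*np.sin(a)) for r,n in((.001,6),(.002,8)) for a in np.arange(n)*2*np.pi/n]
for dx,dy in offs:
    p=c+dx*XR+dy*YR
    ctrl.move_straight([p[0],p[1],.232],max_speed=.06)
    h=ctrl.move_straight([p[0],p[1],.203],max_speed=.025,f_stop=4); st=ctrl.state()
    print(round(dx,4),round(dy,4),h,st["t"],st["tcp_pos"].round(4),st["contact_force"].round(1))
    if st["tcp_pos"][2]<.215: ok=True;break
    if st["t"]>25: break
print(ok)
E
```

```text
0 0 True 13.0167 [0.4624 0.219  0.2054] [ 0.4 -0.5  4.4]
True
```

```bash
cat >> h.py <<'E'
def tgt(th,gap): # TCP for right finger inner face 'gap' right of ball surface
    return knob(th)-.005*XR+(.0425-.012-gap)*YR-[0,0,.02]
E
python3 - <<'E'
from h import *
ctrl.let_go(); st=ctrl.state()
ctrl.move_straight([st["tcp_pos"][0],st["tcp_pos"][1],.31],max_speed=.15)
s=cam("scene");p,a=red(s,(250,140,285,200));print("head",p,a,"pred",proj(s,BUSH+[0,0,.056]))
g=tgt(-33.5,.009); print(g)
ctrl.move_pose([g[0],g[1],.31],down(-168)); print(ctrl.state()["t"],np.round(ctrl.state()["q"],2))
s=cam("scene");print(red(s,(250,140,285,200)))
cv2.imwrite("pics/z4.png",cv2.resize(s["image"][110:260,200:360],None,fx=4,fy=4,interpolation=cv2.INTER_CUBIC))
E
```

```text
head [259. 170.] [ 9 29  1  3  3] pred [264.75774854 167.65657174]
[0.41321211 0.18480496 0.17671087]
16.1167 [ 0.43  0.33 -1.22  1.78  0.33  1.26  0.9 ]Traceback (most recent call last):
  File "<stdin>", line 7, in <module>
  File "h.py", line 19, in red
    n,l,st,ce=cv2.connectedComponentsWithStats(m); i=1+np.argmax(st[1:,4]); return ce[i]+[x0,y0],st[i]
                                                       ~~~~~~~~~^^^^^^^^^^
    return _wrapfunc(a, 'argmax', axis=axis, out=out, **kwds)
    return bound(*args, **kwds)
ValueError: attempt to get argmax of an empty sequence
```

```bash
sed -i 's/c\[...,2\]>90)/c[...,2]>45)/' h.py; python3 - <<'E'
from h import *
s=cam("scene")
cv2.imwrite("pics/z4.png",cv2.resize(s["image"][110:260,200:360],None,fx=4,fy=4,interpolation=cv2.INTER_CUBIC))
print(red(s,(245,140,285,200)))
E
```

```text
(array([261.79365079, 167.9047619 ]), array([12, 24, 10,  9, 63], dtype=int32))
```

View pics/z4.png

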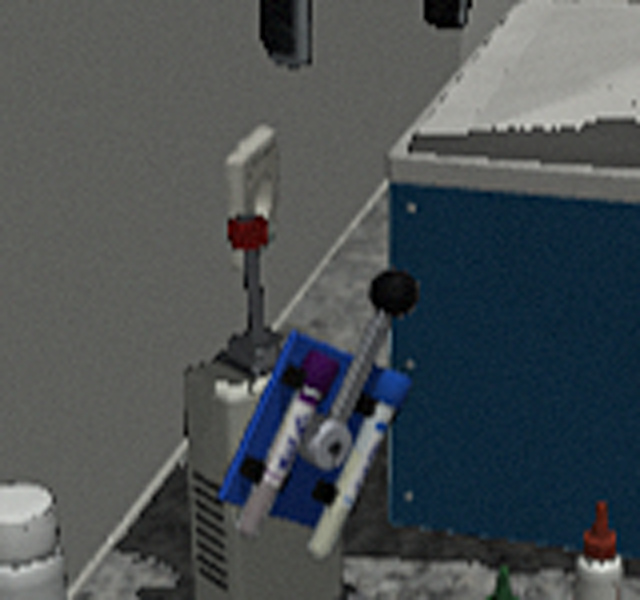

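Scene crop: the pin stands in the bush with its head at (262,168), the knob is free, and the gripper is above. Now I'll descend beside the knob and swing in small steps, watching force and pin head.

```bash
cat > swing.py <<'E'
from h import *
import sys
def look():
    s=cam("scene")
    try: p,a=red(s,(245,145,285,205)); return p.round(1),int(a[4])
    except ValueError: return None,0
def swing(a,b,step,gap,fs,ymin=176):
    for th in np.arange(a,b+.01,step):
        hit=ctrl.move_straight(tgt(th,gap).tolist(),max_speed=.04,f_stop=fs)
        ctrl.sleep(.06); p,n=look(); st=ctrl.state(); F=st["contact_force"]
        print(round(th,1),hit,round(st["t"],2),p,n,"Fy",round(float(F@YR),1),"Fz",round(float(F[2]),1),"e",np.round((tgt(th,gap)-st["tcp_pos"])*1000,1),flush=True)
        if hit: return "hit"
        if p is not None and n>12 and p[1]>ymin: return "dropped"
E
python3 - <<'E'
from swing import *
g=tgt(-33.5,.009)
print(ctrl.move_straight(g.tolist(),max_speed=.12,f_stop=5)); st=ctrl.state();print(st["t"],st["contact_force"].round(1),look())
print(swing(-33.5,-18,3,0,5))
E
```

```text
False
17.475 [-0.3  0.3  0.6] (None, 0)
-33.5 False 18.01 None 0 Fy -0.4 Fz 0.3 e [ 0. -0. -0.]
-30.5 False 18.38 None 0 Fy 0.3 Fz 1.0 e [-0. -0. -0.]
-27.5 False 18.74 [267.3 169. ] 3 Fy -1.7 Fz 0.8 e [-0.  -0.2 -0. ]
-24.5 False 19.11 [266.3 167.3] 3 Fy -0.5 Fz 0.3 e [ 0.1 -0.4  0. ]
-21.5 False 19.48 [263.8 168.3] 6 Fy -0.3 Fz 0.6 e [ 0.1 -0.4 -0. ]
-18.5 False 19.84 [261.5 169. ] 4 Fy 0.1 Fz 0.1 e [ 0.1 -0.3 -0. ]
None
```

```bash
python3 - <<'E'
from h import *
a=[cv2.resize(c["image"][y:y+100,x:x+100],None,fx=4,fy=4,interpolation=cv2.INTER_CUBIC) for c,x,y in((cam("scene"),225,130),(cam("top"),230,145))]
cv2.imwrite("pics/z5.png",cv2.convertScaleAbs(np.hstack(a),alpha=1.4))
E
```

```text
(no output)
```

View pics/z5.png

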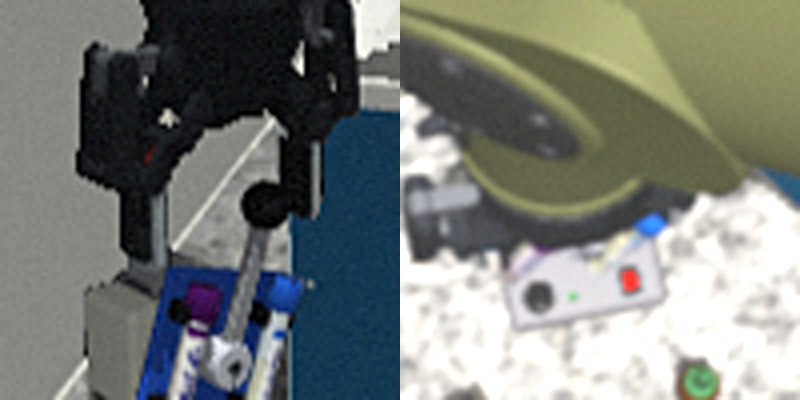

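The scene crop shows the right finger carrying the knob, now about 20° right. The left finger mostly hides the pin head for now, and it will clear as I move left.

```bash
sed -i 's/n>12/n>7/' swing.py; python3 - <<'E'
from swing import *
print(swing(-17,18,1.5,0,3.5))
E
```

```text
-17.0 False 20.3 None 0 Fy -0.4 Fz 0.2 e [-0.  -0.1 -0. ]
-15.5 False 20.66 [269.  169.5] 4 Fy -0.2 Fz 0.8 e [-0.  -0.1 -0. ]
-14.0 False 21.02 [268.7 169.4] 10 Fy -0.6 Fz 0.4 e [ 0.  -0.2 -0. ]
-12.5 False 21.38 [268.2 169.3] 18 Fy -0.6 Fz 0.9 e [ 0.1 -0.2  0. ]
-11.0 False 21.73 [268.1 168.9] 25 Fy 0.3 Fz 0.5 e [ 0.  -0.2  0. ]
-9.5 False 22.09 [263.4 173.2] 23 Fy 0.7 Fz 0.1 e [ 0.  -0.2  0. ]
-8.0 False 22.45 [264.8 177.3] 65 Fy 0.6 Fz -0.5 e [ 0.  -0.2 -0. ]
dropped
```

```bash
python3 - <<'E'
from swing import *
ctrl.sleep(.2);print(look(),ctrl.state()["contact_force"]); s=cam("scene")
for h in(.049,.03,.02,.012,.004): print(h,proj(s,BUSH+[0,0,h+.007]))
cv2.imwrite("pics/z6.png",cv2.convertScaleAbs(cv2.resize(s["image"][140:240,215:315],None,fx=5,fy=5,interpolation=cv2.INTER_CUBIC),alpha=1.4))
E
```

```text
(array([264.9, 177.4]), 62) [-0.00850648  0.7106467  -0.07613742]
0.049 [264.75774854 167.65657174]
0.03 [265.05941771 176.83413532]
0.02 [265.21574743 181.59374061]
0.012 [265.33962422 185.36705895]
0.004 [265.46246194 189.11027692]
```

View pics/z6.png

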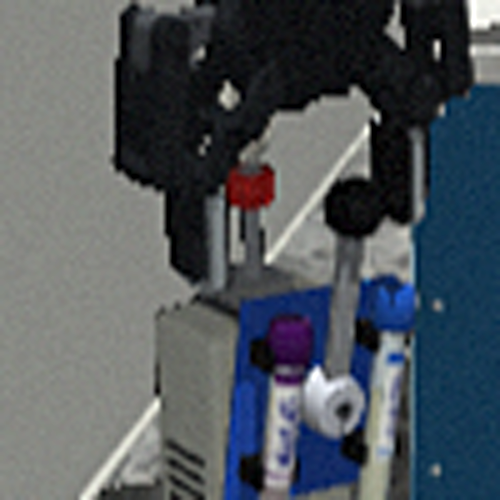

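The pin is partly in: head at (265,177), so it has dropped about 21 mm and the hole isn't aligned yet. I'll continue in 1° steps with a light force stop.

```bash
python3 - <<'E'
from swing import *
print(swing(-7.25,-3,.75,0,2.5,ymin=182.5))
ctrl.sleep(.2);print(look(),ctrl.state()["contact_force"])
E
```

```text
-7.2 False 23.11 [264.7 178.3] 65 Fy -1.4 Fz 0.5 e [-0.  0. -0.]
-6.5 False 23.47 [265.  179.4] 62 Fy -0.3 Fz 0.5 e [-0. -0. -0.]
-5.8 False 23.82 [265.1 181.3] 61 Fy -1.0 Fz 0.9 e [ 0.  -0.1  0. ]
-5.0 False 24.18 [265.1 184.3] 61 Fy 0.5 Fz 0.6 e [ 0.  -0.1  0. ]
dropped
(array([265.2, 184.4]), 60) [0.31780372 0.23514896 0.69054214]
```

```bash
python3 - <<'E'
from swing import *
y0=184.4
for th in(-4.25,-3.5,-2.75):
    r=swing(th,th,1,0,2.5,ymin=999); y=look()[0][1]
    if r=="hit" or y-y0<.3: break
    y0=y
E
```

```text
-4.2 False 24.79 [265.1 188.5] 62 Fy -1.0 Fz 0.5 e [ 0.  -0.1 -0. ]
-3.5 False 25.2 [265.  188.4] 62 Fy -0.4 Fz 0.3 e [ 0. -0.  0.]
```

The pin has dropped onto the spring ball: head at row 188.4, about 5.5 mm above the bush, and no longer changing. Next I'll let go of the knob, retreat, and press the pin home.

```bash
python3 - <<'E'
from swing import *
ctrl.move_straight(tgt(-3.5,.008).tolist(),max_speed=.05)
g=tgt(-3.5,.008);ctrl.move_straight([g[0],g[1],.30],max_speed=.15)
print(ctrl.state()["t"],look())
ctrl.gripper_close(20)
B=BUSH+.0005*YR
ctrl.move_pose([B[0],B[1],.26],down(-140)); print(ctrl.state()["t"])
ctrl.move_straight([B[0],B[1],.196],max_speed=.08,f_stop=5)
h=ctrl.move_straight([B[0],B[1],.1815],max_speed=.012,f_stop=17)
st=ctrl.state();print(h,st["t"],st["tcp_pos"],st["contact_force"].round(1),look())
E
```

```text
26.4417 (array([264.9, 188.4]), 62)
27.7167
False 30.025 [0.46299053 0.22055774 0.18315109] [-1.3  0.5 14.2] (array([264.3, 192.3]), 55)
```

```bash
python3 - <<'E'
from swing import *
B=BUSH+.0005*YR
h=ctrl.move_straight([B[0],B[1],.1795],max_speed=.01,f_stop=8)
st=ctrl.state();print(h,st["t"],st["tcp_pos"],st["contact_force"].round(1))
ctrl.move_straight([B[0],B[1],.30],max_speed=.12); ctrl.sleep(.2)
s=cam("scene");print(ctrl.state()["t"],look(),[proj(s,BUSH+[0,0,h+.007]) for h in(0,.0055)])
t=cam("top")
a=[cv2.resize(c["image"][y:y+80,x:x+80],None,fx=5,fy=5,interpolation=cv2.INTER_CUBIC) for c,x,y in((s,225,160),(t,230,145))]
cv2.imwrite("pics/z7.png",cv2.convertScaleAbs(np.hstack(a),alpha=1.4))
E
```

```text
True 30.2833 [0.46299547 0.22065071 0.18321672] [-0.9 -1.5  8.9]
31.6667 (array([264. , 191.7]), 63) [array([265.52349567, 190.97072488]), array([265.43950835, 188.41069765])]
```

View pics/z7.png

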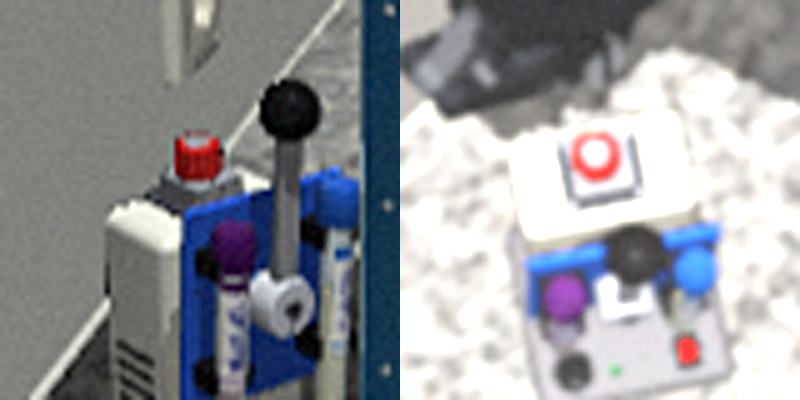

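The scene crop shows the head on the bush at (264,192), with the tubes and knob untouched. One slow confirming press to about 20 N, then retreat.

```bash
python3 - <<'E'
from swing import *
B=BUSH+.0005*YR
ctrl.move_straight([B[0],B[1],.190],max_speed=.08,f_stop=6)
for z in(.1835,.182,.181,.180,.179,.178):
    h=ctrl.move_straight([B[0],B[1],z],max_speed=.01,f_stop=19); ctrl.sleep(.1)
    st=ctrl.state();print(h,round(st["t"],2),st["tcp_pos"].round(5),st["contact_force"].round(1))
    if h or st["contact_force"][2]>19: break
ctrl.move_straight([B[0],B[1],.32],max_speed=.12); ctrl.sleep(.2)
print(ctrl.state()["t"],look(),ctrl.state()["contact_force"].round(1))
E
```

```text
False 34.19 [0.4622  0.21894 0.18352] [ 0.  -0.2  0.2]
True 34.5 [0.46228 0.21893 0.18327] [-0.8 -1.2  6.5]
35.9917 (array([264. , 191.7]), 63) [-0.4  0.2 -0.7]
```

```bash
python3 -c "
from h import *
print(ticket.sign_off())"
```

```text
the job is handed in; nothing more can be done
None
```

The rotator is locked: the pin dropped into the cross-hole about 4° right of upright, I let go of the knob, and a firm stop under a light press confirmed the head is home on the bush; job handed in at 36 s with no result reported back.

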